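# Gauge and take up the gap under a showcase foot with a taper feeler

## Robot

A 7-joint arm with a two-finger parallel gripper is mounted at the origin on the work surface. World frame = base frame: x ahead of the robot, y to its left, z up, the work surface at z = 0. Lengths are in m, angles in rad, forces in N, time in s.
With the tool pointing down it reaches from about 0.4 to 0.925 m from the base axis. Payload 5.6 kg.
Tool frame: the origin (TCP) lies midway between the tips of the shut fingers; the grasp point (between the pads) lies 19 mm behind it; z points along the fingers, y is the line along which they close (so a half turn about z gives the same grasp; the last joint's range is limited). The gripper opens to 85 mm and grips with 20 to 120 N. Pads are 22 mm wide; open, the fingers measure 114 mm over their backs; the gripper's body (76 mm by 85 mm) begins 54 mm behind the grasp point. The pads swing forward as they close: fully open they stand 13 mm farther back than shut.
Start: joints at [1.115, 0.468, -0.012, 1.603, 0.006, 1.071, -0.056], TCP at [0.261, -0.595, 0.193] pointing down, gripper open.
Joint ranges: [-2.53, 2.53], [-0.31, 2.02], [-1.57, 1.55], [0.28, 2.44], [-1.29, 4.43], [0.15, 1.84], [-2.92, 2.92]. Speed limits (rad/s): [2.57, 2.57, 3.14, 3.14, 3.14, 3.14, 3.14].

## Interface

Orientations are given as a unit quaternion [x, y, z, w].
In Python, from cell import env, cams, hand_in, spot_in, silhouettes, landmark_of gives the robot as it stands.
- The arm moves only by the tool play_rows, never from a script. Its argument "deltas" is a list of rows, each a list of 7 numbers: the shift along the world's x, y, z each as a share of 0.3 m, from -1 to 1, then the turn, a rotation vector about the world's x, y, z each as a share of pi rad, from -1 to 1, then the opening, from 0 (shut) to 1 (fully open). In form: [[dx, dy, dz, wx, wy, wz, grip], ...]. A call has 1 to 12 rows; each row is the pose to reach, as a shift and turn from the pose commanded when the call began, turning the shorter way round; what a row does not reach only later rows make up. A row lasts 1/10 s, in which the tool goes at most 50 mm and 8.59 degrees, less where a joint would pass 70% of its speed; a pose out of reach is approached as far as the arm can. A call with a number of a shift or a turn outside -1 to 1 is refused whole. A call with a gripper value outside its range is refused whole. The fingers move at their own pace and stop on an object; "force" is the grip in N (left out, the last holds). Time passes only in rows, so rows that repeat a pose let the fingers close. It gives the time, the measured TCP pose, the force, the opening and the grip force at its end, in the units of the state.
- env.observe(): the state, without advancing time (a new reading comes with each control period).
- cams.grab_frame(name): name is "scene" or "side" or "wrist"; returns a dict with "img" (400x640x3 uint8, blue, green, red), "fx", "fy", "cx", "cy" (pixels), "view" (4x4, takes a point from world to camera coordinates). Camera axes: x right, y down, z forward; pixel columns grow to the right and rows downward; lengths in m; the calibration is good to about 2 mm. A picture is of the moment at which its call begins. There is no depth.
- hand_in(): hands the job in; it is judged then, once.
Trained networks look in the newest picture that a camera, given by its name, has taken for a name from the list of things; names that differ only in an ending like _2 or _b are one class to them, and where a whole thing is asked for, a point or a joint stands for the part that bears it (a point fixed in the world has none). Each returns a list of dicts, best first, with "p" (0 to 1); they miss things now and then, are a little off and sometimes report something else, mostly with a low value. They report only what shows in the picture. A call takes as long as a camera call. They do not tell look-alikes from the thing itself.
- spot_in(camera, query): "extent" ([left, top, width, height] in pixels, round what is visible of it).
- silhouettes(camera, query): "mask" (400x640 bool, what is visible of it) and "extent" ([left, top, width, height] in pixels, round what is visible of it).
- landmark_of(camera, query): "pixel" ([column, row] in pixels: a listed point, or the origin of a listed thing).
The state is a dict: "clock": time; "q": joint angles; "joint_velocities": joint speeds; "tau": joint torques, N m; "tcp_pos": TCP position; "ee_rot": TCP orientation; "force": force on the tool from outside, world axes, zero at the start; "torque": the same for the moment, N m; "width": finger opening in m; "gripper_force": force on a finger pad.
Only numpy, scipy, OpenCV 4.12 (cv2) and the standard library are available. Lean on these libraries where they do the work, as an engineer would, in place of code of your own. Each camera call takes 0.05 s, during which the arm holds its last target. There are 200 camera calls.

## Task

The red sprung foot of the glass showcase hangs clear of the table. Pick the yellow taper feeler blade up out of the grey tray by its black handle, keep hold of it, lay it flat on the table and slide its thin end squarely in under the middle of the foot, towards the case, until you feel it drag about 8 N more than when it slid free, without forcing it (never 15 N more). Then let go, leaving the blade lodged under the foot, and leave everything else alone.

Things in the scene. Friction and masses are not known exactly. Their poses are not given: they have to be found in the camera images.
- showcase: Fixed wooden showcase with glass box, 144 mm high. Origin: on the tabletop straight below the centre of its red sprung foot. x axis: level, from the foot towards and under the case, the way the blade goes in. The case spans x 35 to 235, y -150 to 150 mm, with a clear space 20 mm high beneath it, open but for legs at x 60 and 210, y beyond +-118 mm.
- foot_bracket (a point): Fixed point on the foot's axis, on top of its aluminium bracket, 43 mm over the table. Bracket 40 mm wide, 6 mm thick, reaching 14 mm out from the axis on the open side; brass screw head above it to at most 68 mm.
- foot_seat (a point): Tabletop point under the foot (same place as the showcase's origin). The foot is a red dome, 12 mm radius; its lowest point hangs 4 to 9.5 mm over this point, different every time and not measured. About 2 N starts it moving up, then 12 N more per mm, 6 mm at most.
- feeler: Yellow taper blade with black handle, about 120 g, loose in the tray. Origin: underside, below the handle's middle. x axis: towards the thin tip; z up. Handle 36 mm long (x -18 to 18), 14 mm thick across y, top 52 mm up, its lowest 13 mm 24 mm wide. Blade x 18 to 128 mm, 24 mm wide, flat below, top sloping evenly from 13 mm to 2 mm thick at the tip. It stays where it is wedged.
- feeler_tip (a point): Underside of the blade's thin end, 128 mm ahead of the feeler's origin. The foot should bear on the blade with 3 to 13 N; the drag felt while it slides is then 1.1 to 1.5 times that (often somewhat less once stopped), so about 8 N over its free sliding is right. Pressing the blade down by hand adds 0.5 to 0.7 of the press.
- tray: Grey open tray that does not move, 250 x 150 mm, 12 mm high, walls and floor 5 mm. Origin: centre of the underside, x along its length. The feeler and a screwdriver lie in it lengthwise.
- screwdriver: Screwdriver, 170 mm, lying in the tray beside the feeler, some 75 mm from it. To be left alone.
- paperweight: Brass paperweight, 64 mm across, 50 mm high, on the table. Origin: centre of the underside. To be left alone.
- pencil_cup: White ceramic cup, 76 mm across, 100 mm high, on the table. Origin: centre of the underside. To be left alone.
Mind the look-alikes: they are no part of the job. Of the things that look like the feeler, the largest one is meant.

How it is judged:
By the outcome, as a careful person would: the job done as asked, in the order asked, and still so for the second after the job is handed in, with the robot touching nothing.
It also fails if it takes over 48 s, if anything falls off the work surface, if the arm or the gripper's body presses on something with over 40 N, if the wrist force passes 120 N, or if a joint passes its speed limit or range.

## Working session

There is one attempt and no reset: what is moved stays moved. The work goes in short steps, Python scripts to look and compute and a tool call to move; the robot and the scene stay as the last step left them, time stands still between calls to the robot, and variables do not carry over. Pictures are saved under pics/ and viewed, at most 10 in all, crops included, and the job is handed in when it is done.

Besides the shell and the picture viewer there is one more tool, called after "Request:" by a JSON object that holds its "name" and its "arguments", one argument or row to a line. play_rows: Moves the arm, as the interface text tells. Its arguments: {"type":"object","properties":{"deltas":{"type":"array"},"force":{"type":"number"}},"required":["deltas"]}

```bash
mkdir -p pics; ls; cat > h.py <<'E'
import numpy as np, cv2
from cell import env, cams, hand_in, spot_in, silhouettes, landmark_of
def ray(f,px):
    V=np.array(f["view"]);R=V[:3,:3];t=V[:3,3]
    d=R.T@np.array([(px[0]-f["cx"])/f["fx"],(px[1]-f["cy"])/f["fy"],1.]);return -R.T@t,d
def onz(f,px,z=0.):
    o,d=ray(f,px);return o+d*(z-o[2])/d[2]
def proj(f,p):
    V=np.array(f["view"]);c=V[:3,:3]@np.array(p)+V[:3,3]
    return np.array([f["fx"]*c[0]/c[2]+f["cx"],f["fy"]*c[1]/c[2]+f["cy"]])
def tri(fs,pxs):
    A=np.zeros((3,3));b=np.zeros(3)
    for f,p in zip(fs,pxs):
        o,d=ray(f,p);d/=np.linalg.norm(d);M=np.eye(3)-np.outer(d,d);A+=M;b+=M@o
    return np.linalg.solve(A,b)
E
python3 - <<'E'
from h import *
np.set_printoptions(precision=3,suppress=True)
s=env.observe();print(s["tcp_pos"],s["ee_rot"],s["force"],s["width"])
fs={}
for c in ["scene","side"]:
    f=fs[c]=cams.grab_frame(c);cv2.imwrite(f"pics/{c}0.png",f["img"])
    print(c,"cam",ray(f,(320,200))[0])
    for q,z in [("feeler",.005),("feeler_tip",.005),("foot_seat",0),("foot_bracket",.043),("tray",0),("screwdriver",.01),("paperweight",0),("pencil_cup",0),("showcase",0)]:
        for r in landmark_of(c,q)[:4]: print(q,round(r["p"],2),np.round(r["pixel"],1),onz(f,r["pixel"],z))
    for r in spot_in(c,"feeler"): print("spot",r)
E
```

```text
pics
[ 0.26  -0.595  0.192] [ 0.979  0.205 -0.    -0.001] [ 0.689 -0.18   0.326] 0.08526358277458325
scene cam [ 1.128 -0.04   0.416]
feeler 0.91 [303.4 242. ] [ 0.608 -0.125  0.005]
feeler 0.69 [443.9 201.6] [0.463 0.103 0.005]
feeler 0.63 [295.9 155.7] [ 0.321 -0.184  0.005]
feeler 0.48 [221.9 259.3] [ 0.663 -0.235  0.005]
feeler_tip 0.84 [224.1 261.6] [ 0.668 -0.231  0.005]
feeler_tip 0.65 [279.5 173.3] [ 0.4   -0.203  0.005]
foot_seat 0.56 [438.5 218.6] [0.51  0.089 0.   ]
foot_bracket 0.96 [445.7 199.4] [0.518 0.093 0.043]
tray 0.6 [207.8 228.2] [ 0.586 -0.284  0.   ]
screwdriver 0.78 [176.4 229.7] [ 0.609 -0.325  0.01 ]
paperweight 0.77 [213.8 307.5] [ 0.751 -0.219  0.   ]
paperweight 0.73 [334.6 324.4] [ 0.759 -0.063  0.   ]
pencil_cup 0.94 [332.7 325. ] [ 0.76  -0.065  0.   ]
showcase 0.92 [441.4 220.3] [0.515 0.093 0.   ]
spot {'extent': [214.2, 180.2, 18.1, 81.3], 'p': 0.94}
spot {'extent': [279.5, 144.0, 21.9, 29.8], 'p': 0.71}
spot {'extent': [294.7, 223.4, 34.9, 20.2], 'p': 0.7}
side cam [0.315 0.633 0.503]
feeler 0.88 [461.3 234.1] [ 0.317 -0.19   0.005]
feeler 0.88 [297.7 231.9] [ 0.602 -0.105  0.005]
feeler 0.65 [352.9 197.5] [ 0.541 -0.265  0.005]
feeler_tip 0.9 [291.8 197.4] [ 0.66  -0.226  0.005]
feeler_tip 0.68 [417.2 226.5] [ 0.398 -0.192  0.005]
feeler_tip 0.63 [283.2 250.7] [ 0.605 -0.04   0.005]
tray 0.66 [332.4 193.3] [ 0.589 -0.278  0.   ]
screwdriver 0.82 [328.1 177.9] [ 0.614 -0.326  0.01 ]
paperweight 0.67 [251.4 193.7] [ 0.751 -0.224  0.   ]
pencil_cup 0.69 [209.3 232.6] [ 0.759 -0.06   0.   ]
spot {'extent': [415.9, 214.7, 60.8, 25.9], 'p': 0.8}
spot {'extent': [282.4, 208.6, 25.8, 35.5], 'p': 0.66}
spot {'extent': [290.0, 174.1, 73.8, 24.1], 'p': 0.57}
```

View pics/scene0.png

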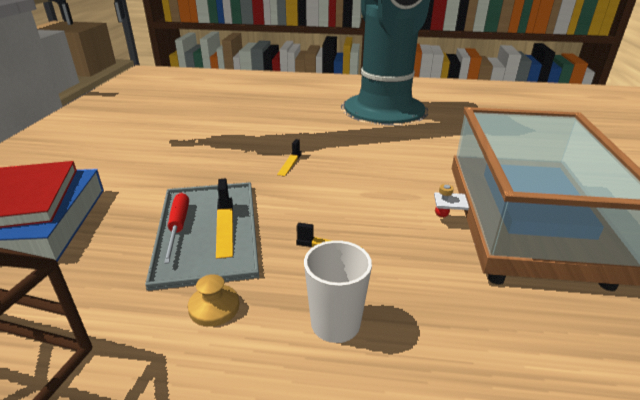

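View pics/side0.png

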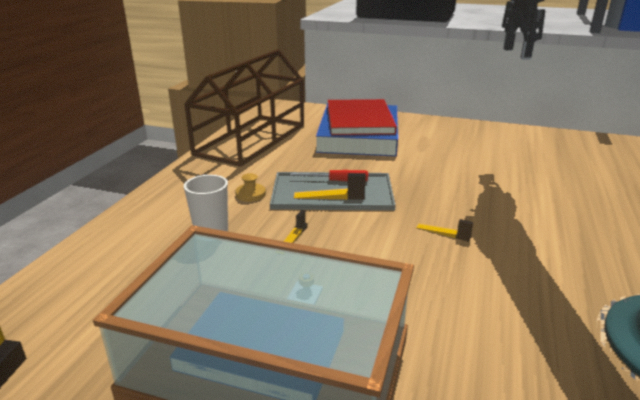

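The pictures show three yellow blades with black handles:
- in the tray: handle (223,192), tip (224,258)
- a small one on the table at (290,157)
- a small one half hidden behind the cup at (308,236)

The one in the tray is the largest. The case lies to the right (+y) of the red foot at (442,212). Next I'll check it in a close crop and fit the poses.

```bash
cat > fit.py <<'E'
from h import *
from scipy.optimize import minimize
def box(x0,x1,y0,y1,z0,z1): return [(x,y,z) for x in(x0,x1) for y in(y0,y1) for z in(z0,z1)]
FE=[np.array(box(-18,18,-7,7,0,52))/1e3, np.array(box(-18,18,-12,12,0,13))/1e3,
    np.array([(18,a,z) for a in(-12,12) for z in(0,13)]+[(128,a,z) for a in(-12,12) for z in(0,2)])/1e3]
CA=[np.array(box(35,235,-150,150,20,144))/1e3]
def render(f,parts,x,y,a,z):
    m=np.zeros((800,1280),np.uint8);c,s=np.cos(a),np.sin(a)
    for P in parts:
        W=np.c_[x+c*P[:,0]-s*P[:,1],y+s*P[:,0]+c*P[:,1],z+P[:,2]]
        px=np.array([proj(f,w) for w in W],np.float32)*2+.5
        cv2.fillConvexPoly(m,cv2.convexHull(np.round(px*16).astype(np.int32)),255,shift=4)
    return m>0
def fit(obs,parts,p0,z):
    M=[(f,cv2.resize(m.astype(np.uint8),(1280,800),interpolation=0)>0) for f,m in obs]
    def cost(p):
        return sum(1-(r&m).sum()/max(1,(r|m).sum()) for f,m in M for r in [render(f,parts,*p,z)])
    best=minimize(cost,p0,method="Nelder-Mead",options=dict(initial_simplex=np.array([p0]+[np.array(p0)+d for d in np.diag([.012,.012,.12])]),xatol=1e-4,fatol=1e-4))
    return best.x,best.fun/len(M)
E
python3 - <<'E'
from fit import *
np.set_printoptions(precision=4,suppress=True)
fo=[];co=[]
for c in ["scene","side"]:
    f=cams.grab_frame(c)
    for r in silhouettes(c,"feeler"):
        print(c,"feeler",round(r["p"],2),np.round(r["extent"]),r["mask"].sum())
    want={"scene":(224,225),"side":(330,190)}[c]
    rs=[r for r in silhouettes(c,"feeler") if abs(r["extent"][0]+r["extent"][2]/2-want[0])<20]
    if rs: fo.append((f,rs[0]["mask"]))
    sc=silhouettes(c,"showcase")
    for r in sc: print(c,"case",round(r["p"],2),np.round(r["extent"]),r["mask"].sum())
    if sc: co.append((f,sc[0]["mask"]))
    if c=="scene":
        a=f["img"][165:295,140:260];b=f["img"][95:295,420:640]
        cv2.imwrite("pics/crop1.png",np.hstack([cv2.resize(a,(370,400),interpolation=2),cv2.resize(b,(430,400),interpolation=2)]))
for i in (fo[:1],fo[1:],fo):
    if i: print("feeler",fit(i,FE,[.541,-.263,.28],.005))
for i in (co[:1],co[1:],co):
    if i: print("case",fit(i,CA,[.516,.093,1.57],0))
E
```

```text
scene feeler 0.92 [217. 180.  16.  78.] 1093
scene feeler 0.61 [281. 140.  19.  36.] 333
scene feeler 0.56 [295. 222.  34.  22.] 477
scene case 0.61 [434. 108. 206. 183.] 28692
scene case 0.16 [187. 272.  53.  55.] 2026
side feeler 0.93 [284. 210.  21.  35.] 357
side feeler 0.83 [418. 218.  57.  22.] 583
side feeler 0.28 [ 95. 223. 317. 177.] 44920
side case 0.8 [ 91. 223. 321. 177.] 44728
feeler (array([ 0.5358, -0.2698,  0.2869]), np.float64(0.09786439975119221))
feeler (array([ 0.5358, -0.2698,  0.2869]), np.float64(0.09786439975119221))
case (array([0.514 , 0.0924, 1.5707]), np.float64(0.04635563018298949))
case (array([0.5156, 0.0919, 1.5764]), np.float64(0.018005197716521204))
case (array([0.5161, 0.0921, 1.5793]), np.float64(0.03243203243315579))
```

View pics/crop1.png

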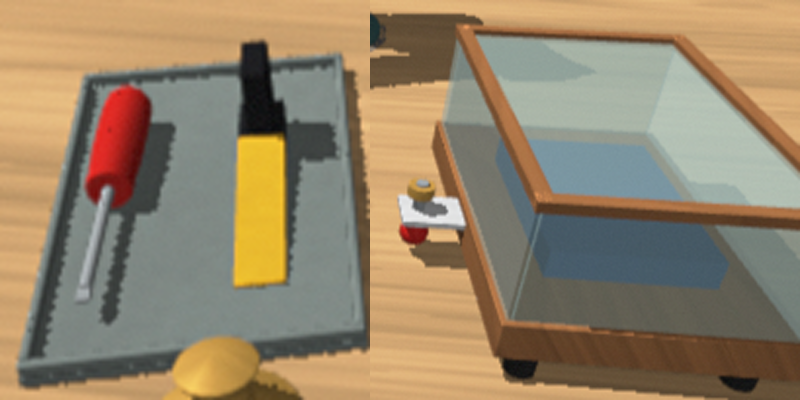

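The crop confirms the choice: the largest blade, in the tray beside the red screwdriver. The case and foot fit at about (0.515, 0.092), heading about 90°. I'm moving over the handle.

Request:
{"name": "play_rows", "arguments": {
  "deltas": [
    [0.1,0.11,0,0,0,-0.01,0.6],
    [0.2,0.22,0,0,0,-0.02,0.6],
    [0.3,0.33,0,0,0,-0.03,0.6],
    [0.4,0.44,0,0,0,-0.041,0.6],
    [0.5,0.55,0,0,0,-0.041,0.6],
    [0.6,0.66,0,0,0,-0.041,0.6],
    [0.7,0.77,0,0,0,-0.041,0.6],
    [0.8,0.88,0,0,0,-0.041,0.6],
    [0.92,1.0,0,0,0,-0.041,0.6],
    [0.92,1.0,0,0,0,-0.041,0.6],
    [0.92,1.0,0,0,0,-0.041,0.6]
  ],
  "force": 60
}}

```text
clock: 2.6
tcp_pos: [0.5377, -0.2938, 0.193]
ee_rot: [0.99, 0.143, -0.0, -0.0]
force: [-0.8, -0.9, 0.4]
width: 0.0513
gripper_force: 0.0
```

```bash
python3 - <<'E'
from fit import *
np.set_printoptions(precision=4,suppress=True)
s=env.observe();print(s["tcp_pos"],s["ee_rot"],s["q"])
f=cams.grab_frame("wrist");cv2.imwrite("pics/w1.png",f["img"])
print("cam",ray(f,(320,200))[0])
for r in landmark_of("wrist","feeler")+landmark_of("wrist","feeler_tip"): print(r["p"],r["pixel"],onz(f,r["pixel"],.005))
for r in silhouettes("wrist","feeler"):
    print(round(r["p"],2),np.round(r["extent"]))
    if r["p"]>.4: print(fit([(f,r["mask"])],FE,[.536,-.268,.287],.005))
E
```

```text
[ 0.5377 -0.2938  0.193 ] [ 0.9897  0.1433 -0.     -0.0001] [ 0.5374  0.4111 -0.1202  1.6926  0.0553  1.0413 -0.8841]
cam [ 0.6163 -0.269   0.3735]
0.89 [198.2, 300.4] [ 0.3149 -0.1863  0.005 ]
0.81 [183.2, 62.0] [ 0.6031 -0.1217  0.005 ]
0.79 [302.4, 158.3] [ 0.5401 -0.2689  0.005 ]
0.16 [324.5, 117.1] [ 0.5914 -0.2801  0.005 ]
0.97 [299.2, 39.4] [ 0.6583 -0.2329  0.005 ]
0.88 [104.5, 29.4] [ 0.6109 -0.04    0.005 ]
0.57 [224.5, 247.5] [ 0.4024 -0.205   0.005 ]
0.97 [287.  38.  26. 147.]
(array([ 0.536 , -0.2675,  0.2831]), np.float64(0.03610423642451599))
0.82 [101.  18.  95.  57.]
(array([ 0.536, -0.268,  0.287]), np.float64(1.0))
0.56 [184. 249.  39.  68.]
(array([ 0.536, -0.268,  0.287]), np.float64(1.0))
```

View pics/w1.png

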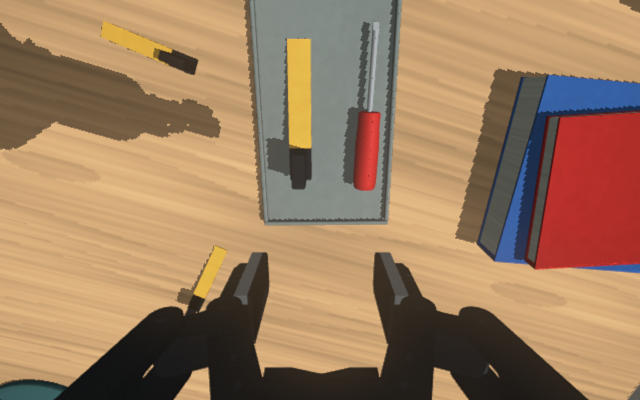

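The wrist view confirms it: handle at (300,167), tip at (299,39). The feeler fits at (0.536, -0.2675), yaw 16.2°. Now descending and gripping.

Request:
{"name": "play_rows", "arguments": {
  "deltas": [
    [-0.006,0.088,0,0,0,-0.001,0.6],
    [-0.006,0.088,-0.15,0,0,-0.001,0.6],
    [-0.006,0.088,-0.3,0,0,-0.001,0.6],
    [-0.006,0.088,-0.42,0,0,-0.001,0.6],
    [-0.006,0.088,-0.5,0,0,-0.001,0.6],
    [-0.006,0.088,-0.553,0,0,-0.001,0.6],
    [-0.006,0.088,-0.553,0,0,-0.001,0.6],
    [-0.006,0.088,-0.553,0,0,-0.001,0],
    [-0.006,0.088,-0.553,0,0,-0.001,0],
    [-0.006,0.088,-0.553,0,0,-0.001,0],
    [-0.006,0.088,-0.553,0,0,-0.001,0],
    [-0.006,0.088,-0.553,0,0,-0.001,0]
  ],
  "force": 60
}}

```text
clock: 4.0
tcp_pos: [0.5353, -0.2692, 0.0279]
ee_rot: [0.99, 0.14, 0.0, 0.0]
force: [0.1, -0.2, 0.8]
width: -0.0003
gripper_force: 0.0
```

Request:
{"name": "play_rows", "arguments": {
  "deltas": [
    [0,0,0,0,0,0,0],
    [0,0,0,0,0,0,0],
    [0,0,0,0,0,0,0],
    [0,0,0.03,0,0,0,0],
    [0,0,0.06,0,0,0,0],
    [0,0,0.06,0,0,0,0]
  ],
  "force": 60
}}

```text
clock: 4.6
tcp_pos: [0.5363, -0.2696, 0.0471]
ee_rot: [0.99, 0.14, 0.001, 0.001]
force: [-0.1, -1.1, 0.3]
width: 0.0003
gripper_force: 0.0
```

The fingers closed on nothing, so I need to look.

```bash
python3 - <<'E'
from fit import *
np.set_printoptions(precision=4,suppress=True)
s=env.observe();print(s["tcp_pos"],s["width"])
a=cams.grab_frame("wrist");b=cams.grab_frame("side")
for n,f in(("w",a),("s",b)): print(n,proj(f,s["tcp_pos"]),proj(f,(.536,-.2675,.057)))
b2=cv2.resize(b["img"][130:250,250:420],(480,340),interpolation=2)
im=np.zeros((600,480,3),np.uint8);im[:300]=cv2.resize(a["img"],(480,300));im[300:]=b2[:300]
cv2.imwrite("pics/chk.png",im)
for r in silhouettes("wrist","feeler"):
    print(round(r["p"],2),np.round(r["extent"]))
    if r["p"]>.4: print(fit([(a,r["mask"])],FE,[.536,-.268,.287],.005))
E
```

```text
[ 0.5363 -0.2696  0.0471] 0.00026601149181382076
w [323.7048 233.92  ] [320.2296 240.463 ]
s [356.2876 178.371 ] [356.3053 174.426 ]
0.81 [  1.   0. 152.  73.]
(array([ 0.536, -0.268,  0.287]), np.float64(1.0))
0.69 [301.  12.  40. 237.]
(array([ 0.5357, -0.2683,  0.2876]), np.float64(0.07176673122444588))
```

View pics/chk.png

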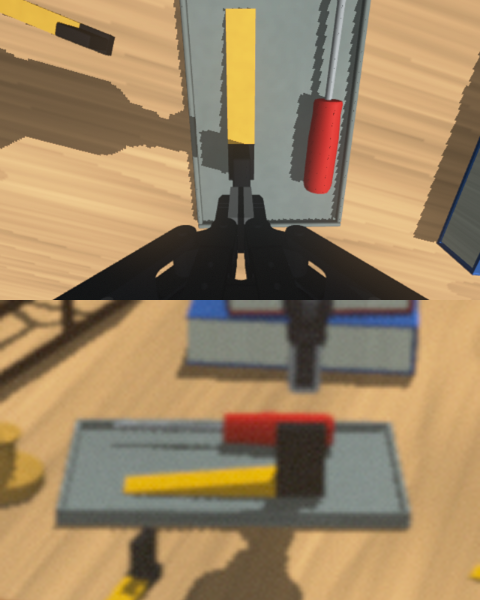

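```bash
python3 - <<'E'
from fit import *
np.set_printoptions(precision=4,suppress=True)
s=env.observe();print(s["tcp_pos"],s["ee_rot"],s["q"])
b=cams.grab_frame("side");c=cams.grab_frame("scene")
print("side z var",[ (z,proj(b,(.5363,-.2696,z))) for z in(.047,.06,.08,.1)], "y var",[(y,proj(b,(.5363,y,.047))) for y in(-.3,-.33,-.36)])
print("scene tcp",proj(c,s["tcp_pos"]))
print("scene z var",[ (z,proj(c,(.5363,-.2696,z))) for z in(.06,.08,.1)])
cv2.imwrite("pics/chk2.png",np.hstack([cv2.resize(c["img"][110:290,140:290],(400,480),interpolation=2),cv2.resize(b["img"][130:250,300:400],(400,480),interpolation=2)]))
E
```

```text
[ 0.535  -0.2691  0.0455] [0.9902 0.1399 0.0001 0.0001] [ 0.4962  0.571  -0.1131  1.8293  0.0901  0.7458 -0.9553]
side z var [(0.047, array([356.2676, 178.4312])), (0.06, array([356.4732, 172.6302])), (0.08, array([356.7944, 163.5688])), (0.1, array([357.1217, 154.3374]))] y var [(-0.3, array([359.9893, 172.2766])), (-0.33, array([363.4905, 166.4867])), (-0.36, array([366.833 , 160.9593]))]
scene tcp [223.1352 188.5236]
scene z var [(0.06, array([221.5542, 181.2623])), (0.08, array([220.111 , 170.4558])), (0.1, array([218.6224, 159.3087]))]
```

View pics/chk2.png

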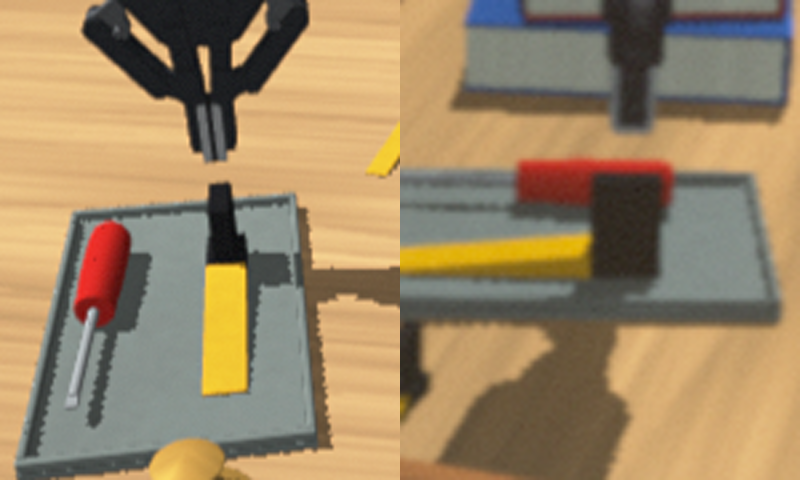

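Both views put the fingertips at z≈0.080 while the state reports 0.046. The real tips are therefore about 34 mm above the reported TCP, so I'll correct by that. I'm opening, going down another 50 mm while watching force, and closing.

Request:
{"name": "play_rows", "arguments": {
  "deltas": [
    [0,0,0,0,0,0,0.6],
    [0,0,0,0,0,0,0.6],
    [0,0,0,0,0,0,0.6],
    [0,0,0,0,0,0,0.6],
    [0,0,-0.04,0,0,0,0.6],
    [0,0,-0.08,0,0,0,0.6],
    [0,0,-0.12,0,0,0,0.6],
    [0,0,-0.15,0,0,0,0.6],
    [0,0,-0.15,0,0,0,0.6]
  ],
  "force": 60
}}

```text
clock: 5.75
tcp_pos: [0.5335, -0.2684, -0.002]
ee_rot: [0.99, 0.14, -0.002, -0.001]
force: [-0.5, -0.0, -0.1]
width: 0.0512
gripper_force: 0.0
```

Request:
{"name": "play_rows", "arguments": {
  "deltas": [
    [0,0,0,0,0,0,0],
    [0,0,0,0,0,0,0],
    [0,0,0,0,0,0,0],
    [0,0,0,0,0,0,0],
    [0,0,0,0,0,0,0],
    [0,0,0,0,0,0,0]
  ],
  "force": 60
}}

```text
clock: 6.35
tcp_pos: [0.5354, -0.2693, 0.0008]
ee_rot: [0.99, 0.14, 0.0, 0.0]
force: [-0.6, -0.2, 4.3]
width: 0.0132
gripper_force: 60.6
```

The handle is held at 13 mm width. I'm lifting it, turning 74° and carrying it in front of the foot.

Request:
{"name": "play_rows", "arguments": {
  "deltas": [
    [0,0,0.08,0,0,0,0],
    [0,0,0.2,0,0,0,0],
    [0,0.05,0.25,0,0,0.03,0],
    [-0.01,0.1,0.25,0,0,0.075,0],
    [-0.02,0.17,0.25,0,0,0.12,0],
    [-0.03,0.25,0.25,0,0,0.165,0],
    [-0.04,0.32,0.25,0,0,0.21,0],
    [-0.05,0.4,0.25,0,0,0.255,0],
    [-0.06,0.46,0.25,0,0,0.3,0],
    [-0.066,0.5,0.25,0,0,0.345,0],
    [-0.066,0.53,0.25,0,0,0.39,0],
    [-0.066,0.53,0.25,0,0,0.412,0]
  ],
  "force": 60
}}

```text
clock: 7.55
tcp_pos: [0.5147, -0.1081, 0.075]
ee_rot: [0.703, 0.711, 0.0, -0.001]
force: [-0.3, 0.0, -1.2]
width: 0.0126
gripper_force: 60.0
```

```bash
python3 - <<'E'
from fit import *
from scipy.optimize import minimize
np.set_printoptions(precision=4,suppress=True)
s=env.observe();print(s["tcp_pos"],s["ee_rot"],s["width"],s["force"],s["torque"])
obs=[];fr={}
for c in ("wrist","scene","side"):
    f=fr[c]=cams.grab_frame(c)
    for r in silhouettes(c,"feeler"): print(c,round(r["p"],2),np.round(r["extent"]))
    e=proj(f,(.5156,-.035,.08)); print(e)
    for q in("feeler_tip","foot_bracket","foot_seat"):
        for r in landmark_of(c,q): print(c,q,round(r["p"],2),np.round(r["pixel"],1),onz(f,r["pixel"],{"feeler_tip":.078,"foot_bracket":.043,"foot_seat":0}[q]))
a,b=fr["wrist"]["img"],fr["scene"]["img"][130:290,250:500]
cv2.imwrite("pics/c3.png",np.vstack([cv2.resize(a,(480,300)),cv2.resize(b,(480,300),interpolation=2)]))
E
```

```text
[ 0.5147 -0.1081  0.075 ] [ 0.7031  0.7111  0.0001 -0.0005] 0.01258722892850966 [-0.3424  0.0277 -1.2148] [-0.0325 -0.0085 -0.0151]
wrist 0.88 [ 53. 270. 140.  37.]
wrist 0.79 [415. 109.  44. 136.]
wrist 0.74 [299.   0.  50. 318.]
[324.3127 112.7663]
wrist feeler_tip 0.72 [566.7 309.3] [ 0.6749 -0.1568  0.078 ]
wrist feeler_tip 0.59 [322.  232.6] [ 0.5153 -0.1044  0.078 ]
wrist feeler_tip 0.58 [193.5 293.4] [ 0.4336 -0.1477  0.078 ]
wrist feeler_tip 0.55 [450.3 107.6] [ 0.582  -0.0317  0.078 ]
scene 0.94 [293. 222.  31.  24.]
scene 0.83 [314. 142.  88.  38.]
[367.1909 173.5583]
scene feeler_tip 0.93 [402.3 178. ] [0.5192 0.0204 0.078 ]
scene feeler_tip 0.53 [279.9 173.6] [ 0.5304 -0.1734  0.078 ]
scene foot_bracket 0.92 [444.6 201. ] [0.5226 0.0909 0.043 ]
scene foot_seat 0.87 [437.6 220.1] [0.5149 0.0872 0.    ]
side 0.93 [313. 172.  40.  67.]
side 0.83 [284. 210.  24.  36.]
side 0.57 [417. 217.  60.  24.]
[332.1886 223.3325]
side feeler_tip 0.94 [416.4 228.3] [ 0.3857 -0.065   0.078 ]
side feeler_tip 0.71 [280.6 255. ] [0.5618 0.0697 0.078 ]
side feeler_tip 0.58 [319.9 239.8] [0.5202 0.0138 0.078 ]
```

View pics/c3.png

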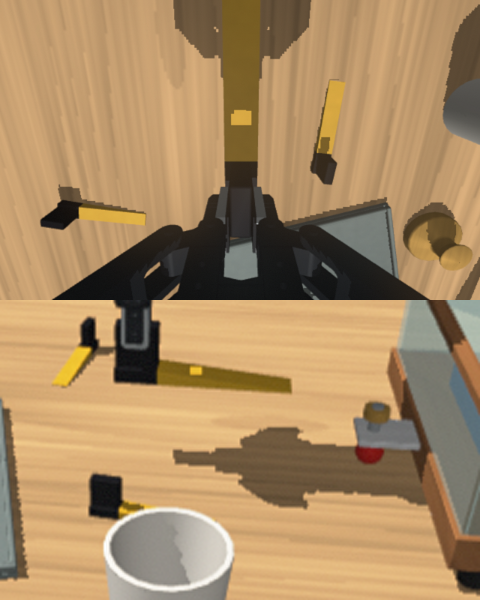

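The blade is held level, with its tip at scene (402,178), and the foot is ahead at (442,212). Lowering towards the table.

Request:
{"name": "play_rows", "arguments": {
  "deltas": [
    [0,0,-0.08,0,0,0,0],
    [0,0,-0.16,0,0,0,0],
    [0,0,-0.21,0,0,0,0],
    [0,0,-0.235,0,0,0,0],
    [0,0,-0.24,0,0,0,0],
    [0,0,-0.24,0,0,0,0],
    [0,0,-0.24,0,0,0,0]
  ],
  "force": 60
}}

```text
clock: 9.0
tcp_pos: [0.5159, -0.1101, 0.004]
ee_rot: [0.706, 0.709, 0.0, 0.001]
force: [-0.4, 0.4, -1.1]
width: 0.0126
gripper_force: 60.0
```

```bash
python3 - <<'E'
from fit import *
np.set_printoptions(precision=4,suppress=True)
s=env.observe();print(s["tcp_pos"],s["force"],s["torque"])
obs=[];fr={};px={}
for c,w in (("wrist",(322,0)),("scene",(395,200)),("side",(320,250))):
    f=fr[c]=cams.grab_frame(c)
    for r in silhouettes(c,"feeler"): print(c,round(r["p"],2),np.round(r["extent"]))
    for q in("feeler_tip","foot_bracket","foot_seat"):
        for r in landmark_of(c,q): print(c,q,round(r["p"],2),np.round(r["pixel"],1),onz(f,r["pixel"],{"feeler_tip":.007,"foot_bracket":.043,"foot_seat":0}[q]))
f=fr["scene"];rs=silhouettes("scene","feeler")
# wrist: blade edges by yellow colour
w=fr["wrist"]["img"].astype(int)
for row in (20,60,100,140,180):
    m=(w[row,:,2]-w[row,:,0]>60)&(w[row,:,2]<w[row,:,1]*1.35)
    c=[x for x in range(260,390) if m[x]]
    print(row,c[:1],c[-1:],len(c), w[row,322])
cv2.imwrite("pics/w4.png",fr["wrist"]["img"])
print("foot proj wrist",proj(fr["wrist"],(.5156,.092,.043)),proj(fr["wrist"],(.5156,.02,.005)))
E
```

```text
[ 0.5159 -0.1101  0.004 ] [-0.4168  0.3912 -1.1025] [-0.0041  0.0112 -0.0348]
wrist 0.9 [  0. 322. 154.  57.]
wrist 0.81 [294.   0.  55. 313.]
wrist 0.73 [441. 108.  68. 196.]
wrist feeler_tip 0.75 [155.9 351.8] [ 0.4033 -0.1958  0.007 ]
scene 0.82 [281. 142.  19.  35.]
scene 0.6 [308. 183.  88.  36.]
scene 0.55 [297. 225.  28.  21.]
scene feeler_tip 0.77 [397.3 214.3] [0.5167 0.0199 0.007 ]
scene feeler_tip 0.67 [444.2 201.1] [0.4647 0.1027 0.007 ]
scene feeler_tip 0.63 [281.1 172.7] [ 0.4012 -0.1999  0.007 ]
scene foot_bracket 0.74 [445.  199.6] [0.5183 0.092  0.043 ]
side 0.89 [413. 217.  60.  24.]
side 0.69 [328. 208.  22.  42.]
side 0.58 [282. 211.  25.  33.]
side feeler_tip 0.89 [280.7 254.9] [ 0.603  -0.0247  0.007 ]
side feeler_tip 0.76 [417.4 227.6] [ 0.3962 -0.1846  0.007 ]
20 [296] [346] 51 [ 39 100 129]
60 [297] [345] 49 [ 38 100 128]
100 [297] [345] 49 [ 38 100 128]
140 [298] [344] 47 [ 38  99 127]
180 [260] [389] 112 [ 41 101 129]
foot proj wrist [ 323.311  -327.8398] [321.6328 -10.4926]
```

```bash
python3 - <<'E'
from fit import *
np.set_printoptions(precision=4,suppress=True)
out=[]
x,y,a=.5156,.092,1.576
W=lambda u,v,z:(x+np.cos(a)*u-np.sin(a)*v,y+np.sin(a)*u+np.cos(a)*v,z)
for c,(u0,v0,k) in (("scene",(380,170,5)),("side",(265,250,5))):
    f=cams.grab_frame(c);im=cv2.resize(f["img"][v0:v0+60,u0:u0+80],None,fx=2*k,fy=k*2,interpolation=2)[:, :800]
    im=cv2.resize(im,(640,480));s=8
    P=[proj(f,W(u,v,.043)) for u,v in((-.014,-.02),(-.014,.02),(.035,.02),(.035,-.02))]
    print(c,"bracket corners",np.array(P))
    cv2.polylines(im,[np.int32([((p+.5-(u0,v0))*s) for p in P])],True,(255,0,255),1)
    p=proj(f,W(0,0,.068));cv2.circle(im,tuple(np.int32((p+.5-(u0,v0))*s)),4,(255,0,255),-1)
    out.append(cv2.resize(im,(400,300)))
    if c=="scene": out[-1]=im
    else: out[-1]=im
cv2.imwrite("pics/br.png",np.vstack([cv2.resize(o,(400,300)) for o in out]))
E
```

```text
scene bracket corners [[437.3153 204.8566]
 [434.6136 191.7251]
 [464.9726 193.6653]
 [469.1823 206.9777]]
side bracket corners [[295.9819 281.1957]
 [322.136  286.465 ]
 [311.1045 308.1043]
 [283.5874 302.1944]]
```

View pics/br.png

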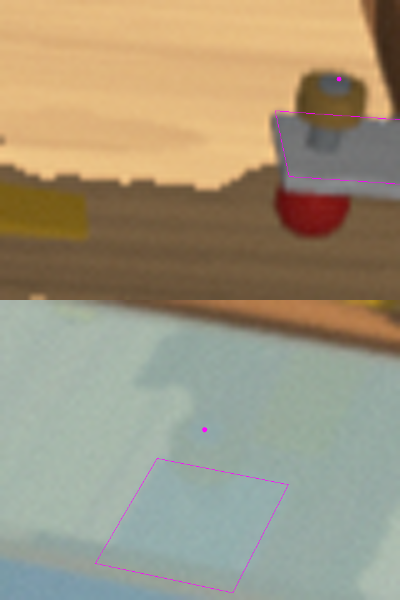

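The overlay of the fitted bracket matches the scene picture to within a pixel, with the foot at (442,212) and the blade tip at (397,213). The blade and the foot centre are in line at x≈0.516. Setting the blade down gently.

Request:
{"name": "play_rows", "arguments": {
  "deltas": [
    [0,0,-0.01,0,0,0,0],
    [0,0,-0.015,0,0,0,0],
    [0,0,-0.02,0,0,0,0],
    [0,0,-0.02,0,0,0,0]
  ]
}}

```text
clock: 10.3
tcp_pos: [0.5149, -0.11, -0.0031]
ee_rot: [0.706, 0.709, -0.0, -0.0]
force: [-0.1, -0.2, 0.4]
width: 0.0126
gripper_force: 60.0
```

Request:
{"name": "play_rows", "arguments": {
  "deltas": [
    [0,0,-0.003,0,0,0,0],
    [0,0,-0.005,0,0,0,0],
    [0,0,-0.005,0,0,0,0]
  ]
}}

```text
clock: 10.6
tcp_pos: [0.5152, -0.11, -0.0042]
ee_rot: [0.706, 0.709, -0.0, 0.0]
force: [-0.7, 0.2, 0.5]
width: 0.0126
gripper_force: 60.1
```

Request:
{"name": "play_rows", "arguments": {
  "deltas": [
    [0,0,-0.002,0,0,0,0],
    [0,0,-0.003,0,0,0,0],
    [0,0,-0.003,0,0,0,0]
  ]
}}

```text
clock: 10.9
tcp_pos: [0.5154, -0.1101, -0.0043]
ee_rot: [0.706, 0.709, -0.0, 0.0]
force: [-1.8, -0.5, 9.0]
width: 0.0123
gripper_force: 61.3
```

Request:
{"name": "play_rows", "arguments": {
  "deltas": [
    [0,0.01,0,0,0,0,0],
    [0,0.02,0,0,0,0,0],
    [0,0.03,0,0,0,0,0],
    [0,0.04,0,0,0,0,0],
    [0,0.05,0,0,0,0,0],
    [0,0.06,0,0,0,0,0]
  ]
}}

```text
clock: 11.5
tcp_pos: [0.5164, -0.0938, -0.0042]
ee_rot: [0.706, 0.708, 0.0, 0.002]
force: [-0.1, -4.9, 5.3]
width: 0.0125
gripper_force: 60.8
```

Request:
{"name": "play_rows", "arguments": {
  "deltas": [
    [0,0.01,0.001,0,0,0,0],
    [0,0.03,0.001,0,0,0,0],
    [0,0.05,0.001,0,0,0,0],
    [0,0.07,0.001,0,0,0,0],
    [0,0.09,0.001,0,0,0,0],
    [0,0.11,0.001,0,0,0,0],
    [0,0.13,0.001,0,0,0,0],
    [0,0.15,0.001,0,0,0,0],
    [0,0.16,0.001,0,0,0,0],
    [0,0.17,0.001,0,0,0,0],
    [0,0.18,0.001,0,0,0,0],
    [0,0.19,0.001,0,0,0,0]
  ]
}}

```text
clock: 12.7
tcp_pos: [0.5159, -0.0361, -0.0042]
ee_rot: [0.706, 0.708, -0.0, 0.001]
force: [0.2, -4.9, 6.9]
width: 0.0129
gripper_force: 61.0
```

Request:
{"name": "play_rows", "arguments": {
  "deltas": [
    [0,0.005,0,0,0,0,0],
    [0,0.01,0,0,0,0,0],
    [0,0.015,0,0,0,0,0]
  ]
}}

```text
clock: 13.0
tcp_pos: [0.5159, -0.0316, -0.0042]
ee_rot: [0.706, 0.708, -0.0, 0.001]
force: [0.4, -4.4, 6.9]
width: 0.0129
gripper_force: 61.0
```

Request:
{"name": "play_rows", "arguments": {
  "deltas": [
    [0,0.005,0.001,0,0,0,0],
    [0,0.01,0.001,0,0,0,0],
    [0,0.015,0.001,0,0,0,0]
  ]
}}

```text
clock: 13.3
tcp_pos: [0.5155, -0.0266, -0.0043]
ee_rot: [0.706, 0.709, -0.0, 0.001]
force: [0.2, -4.1, 6.3]
width: 0.0124
gripper_force: 60.9
```

Request:
{"name": "play_rows", "arguments": {
  "deltas": [
    [0,0.005,0,0,0,0,0],
    [0,0.01,0,0,0,0,0],
    [0,0.015,0,0,0,0,0]
  ]
}}

```text
clock: 13.6
tcp_pos: [0.5155, -0.0222, -0.0043]
ee_rot: [0.706, 0.709, -0.0, 0.001]
force: [1.1, -4.1, 5.1]
width: 0.0127
gripper_force: 60.9
```

Request:
{"name": "play_rows", "arguments": {
  "deltas": [
    [0,0.005,0.001,0,0,0,0],
    [0,0.01,0.001,0,0,0,0],
    [0,0.015,0.001,0,0,0,0]
  ]
}}

```text
clock: 13.9
tcp_pos: [0.5151, -0.0171, -0.0043]
ee_rot: [0.706, 0.709, -0.0, 0.0]
force: [-0.2, -3.5, 4.9]
width: 0.0125
gripper_force: 60.7
```

Request:
{"name": "play_rows", "arguments": {
  "deltas": [
    [0,0.005,0.001,0,0,0,0],
    [0,0.01,0.001,0,0,0,0]
  ]
}}

```text
clock: 14.1
tcp_pos: [0.5148, -0.0135, -0.0042]
ee_rot: [0.705, 0.709, -0.0, -0.0]
force: [-0.3, -1.8, 2.3]
width: 0.0126
gripper_force: 60.3
```

Request:
{"name": "play_rows", "arguments": {
  "deltas": [
    [0,0.005,0,0,0,0,0],
    [0,0.01,0,0,0,0,0]
  ]
}}

```text
clock: 14.3
tcp_pos: [0.5148, -0.0106, -0.0042]
ee_rot: [0.705, 0.709, -0.0, -0.0]
force: [0.5, -1.4, 0.0]
width: 0.0129
gripper_force: 60.3
```

Request:
{"name": "play_rows", "arguments": {
  "deltas": [
    [0,0.005,0,0,0,0,0],
    [0,0.01,0,0,0,0,0]
  ]
}}

```text
clock: 14.5
tcp_pos: [0.5149, -0.0075, -0.0042]
ee_rot: [0.705, 0.709, 0.0, -0.0]
force: [-0.8, -0.1, -0.1]
width: 0.0125
gripper_force: 60.0
```

Request:
{"name": "play_rows", "arguments": {
  "deltas": [
    [0,0.005,0,0,0,0,0],
    [0,0.01,0,0,0,0,0]
  ]
}}

```text
clock: 14.7
tcp_pos: [0.5149, -0.0046, -0.0042]
ee_rot: [0.706, 0.709, -0.0, -0.0]
force: [0.9, -0.5, -1.1]
width: 0.0125
gripper_force: 60.0
```

Request:
{"name": "play_rows", "arguments": {
  "deltas": [
    [0,0.005,-0.001,0,0,0,0],
    [0,0.01,-0.001,0,0,0,0]
  ]
}}

```text
clock: 14.9
tcp_pos: [0.5153, -0.0022, -0.0042]
ee_rot: [0.706, 0.709, -0.0, 0.0]
force: [-0.4, -1.5, -0.2]
width: 0.0127
gripper_force: 60.2
```

Request:
{"name": "play_rows", "arguments": {
  "deltas": [
    [0,0.005,0,0,0,0,0],
    [0,0.01,0,0,0,0,0]
  ]
}}

```text
clock: 15.1
tcp_pos: [0.5153, 0.001, -0.0042]
ee_rot: [0.706, 0.709, 0.0, 0.0]
force: [0.2, -1.3, 1.1]
width: 0.0124
gripper_force: 60.2
```

Request:
{"name": "play_rows", "arguments": {
  "deltas": [
    [0,0.005,0,0,0,0,0],
    [0,0.01,0,0,0,0,0]
  ]
}}

```text
clock: 15.3
tcp_pos: [0.5152, 0.004, -0.0042]
ee_rot: [0.706, 0.709, 0.0, 0.0]
force: [-0.8, -2.8, 1.5]
width: 0.0126
gripper_force: 60.3
```

Request:
{"name": "play_rows", "arguments": {
  "deltas": [
    [0,0.004,0,0,0,0,0],
    [0,0.007,0,0,0,0,0]
  ]
}}

```text
clock: 15.5
tcp_pos: [0.5152, 0.0061, -0.0042]
ee_rot: [0.706, 0.709, -0.0, 0.0]
force: [0.1, -1.7, 2.2]
width: 0.0124
gripper_force: 60.3
```

Request:
{"name": "play_rows", "arguments": {
  "deltas": [
    [0,0.004,0,0,0,0,0],
    [0,0.007,0,0,0,0,0]
  ]
}}

```text
clock: 15.7
tcp_pos: [0.5152, 0.0081, -0.0042]
ee_rot: [0.706, 0.709, -0.0, 0.0]
force: [-0.5, -2.0, 2.5]
width: 0.0124
gripper_force: 60.3
```

Request:
{"name": "play_rows", "arguments": {
  "deltas": [
    [0,0.004,0,0,0,0,0],
    [0,0.008,0,0,0,0,0]
  ]
}}

```text
clock: 15.9
tcp_pos: [0.5152, 0.0105, -0.0042]
ee_rot: [0.706, 0.709, -0.0, 0.0]
force: [0.0, -2.3, 3.8]
width: 0.0127
gripper_force: 60.4
```

Request:
{"name": "play_rows", "arguments": {
  "deltas": [
    [0,0.004,0,0,0,0,0],
    [0,0.008,0,0,0,0,0]
  ]
}}

```text
clock: 16.1
tcp_pos: [0.5152, 0.0129, -0.0042]
ee_rot: [0.706, 0.709, -0.0, 0.0]
force: [-0.4, -2.8, 3.6]
width: 0.0126
gripper_force: 60.4
```

Request:
{"name": "play_rows", "arguments": {
  "deltas": [
    [0,0.004,0,0,0,0,0],
    [0,0.008,0,0,0,0,0]
  ]
}}

```text
clock: 16.3
tcp_pos: [0.5152, 0.0153, -0.0042]
ee_rot: [0.706, 0.709, -0.0, 0.0]
force: [-0.2, -2.9, 2.9]
width: 0.0129
gripper_force: 60.5
```

Request:
{"name": "play_rows", "arguments": {
  "deltas": [
    [0,0.004,0.0005,0,0,0,0],
    [0,0.008,0.0005,0,0,0,0]
  ]
}}

```text
clock: 16.5
tcp_pos: [0.515, 0.0181, -0.0042]
ee_rot: [0.706, 0.709, 0.0, -0.0]
force: [0.0, -2.0, 2.4]
width: 0.0126
gripper_force: 60.4
```

Request:
{"name": "play_rows", "arguments": {
  "deltas": [
    [0,0.004,0,0,0,0,0],
    [0,0.008,0,0,0,0,0]
  ]
}}

```text
clock: 16.7
tcp_pos: [0.515, 0.0204, -0.0042]
ee_rot: [0.706, 0.709, -0.0, -0.0]
force: [1.4, -1.2, 2.1]
width: 0.0126
gripper_force: 60.3
```

Request:
{"name": "play_rows", "arguments": {
  "deltas": [
    [0,0.004,0,0,0,0,0],
    [0,0.008,0,0,0,0,0]
  ]
}}

```text
clock: 16.9
tcp_pos: [0.515, 0.0228, -0.0042]
ee_rot: [0.706, 0.709, -0.0, -0.0]
force: [-0.1, -1.2, 2.4]
width: 0.0125
gripper_force: 60.3
```

Request:
{"name": "play_rows", "arguments": {
  "deltas": [
    [0,0.004,0,0,0,0,0],
    [0,0.008,0,0,0,0,0]
  ]
}}

```text
clock: 17.1
tcp_pos: [0.515, 0.0252, -0.0043]
ee_rot: [0.706, 0.709, -0.0, -0.0]
force: [-0.5, -1.7, 0.7]
width: 0.0124
gripper_force: 60.3
```

Request:
{"name": "play_rows", "arguments": {
  "deltas": [
    [0,0.004,0,0,0,0,0],
    [0,0.008,0,0,0,0,0]
  ]
}}

```text
clock: 17.3
tcp_pos: [0.515, 0.0276, -0.0042]
ee_rot: [0.706, 0.709, -0.0, -0.0]
force: [-0.4, -0.9, 1.1]
width: 0.0125
gripper_force: 60.3
```

Request:
{"name": "play_rows", "arguments": {
  "deltas": [
    [0,0.004,0,0,0,0,0],
    [0,0.008,0,0,0,0,0]
  ]
}}

```text
clock: 17.5
tcp_pos: [0.515, 0.03, -0.0042]
ee_rot: [0.706, 0.709, -0.0, -0.0]
force: [0.5, -0.1, 0.3]
width: 0.0125
gripper_force: 60.2
```

Request:
{"name": "play_rows", "arguments": {
  "deltas": [
    [0,0.004,-0.0003,0,0,0,0],
    [0,0.008,-0.0003,0,0,0,0]
  ]
}}

```text
clock: 17.7
tcp_pos: [0.5151, 0.032, -0.0042]
ee_rot: [0.706, 0.709, -0.0, 0.0]
force: [-0.1, -2.7, 2.6]
width: 0.0125
gripper_force: 60.2
```

Request:
{"name": "play_rows", "arguments": {
  "deltas": [
    [0,0.004,0,0,0,0,0],
    [0,0.007,0,0,0,0,0]
  ]
}}

```text
clock: 17.9
tcp_pos: [0.5151, 0.0332, -0.0042]
ee_rot: [0.706, 0.708, -0.001, 0.0]
force: [-0.2, -4.9, 2.3]
width: 0.0123
gripper_force: 60.4
```

Request:
{"name": "play_rows", "arguments": {
  "deltas": [
    [0,0.004,0,0,0,0,0],
    [0,0.007,0,0,0,0,0]
  ]
}}

```text
clock: 18.1
tcp_pos: [0.5151, 0.0346, -0.0042]
ee_rot: [0.706, 0.708, -0.001, 0.001]
force: [0.4, -7.4, 3.1]
width: 0.0124
gripper_force: 60.5
```

Request:
{"name": "play_rows", "arguments": {
  "deltas": [
    [0,0.003,0,0,0,0,0],
    [0,0.006,0,0,0,0,0]
  ]
}}

```text
clock: 18.3
tcp_pos: [0.5151, 0.0357, -0.0042]
ee_rot: [0.706, 0.708, -0.001, 0.001]
force: [-0.0, -8.2, 3.8]
width: 0.0126
gripper_force: 60.5
```

Request:
{"name": "play_rows", "arguments": {
  "deltas": [
    [0,0.003,0.0002,0,0,0,0],
    [0,0.006,0.0002,0,0,0,0]
  ]
}}

```text
clock: 18.5
tcp_pos: [0.5151, 0.0369, -0.0042]
ee_rot: [0.706, 0.708, -0.002, 0.001]
force: [0.2, -9.2, 3.0]
width: 0.0128
gripper_force: 60.5
```

Request:
{"name": "play_rows", "arguments": {
  "deltas": [
    [0,0.004,0,0,0,0,0]
  ]
}}

```text
clock: 18.6
tcp_pos: [0.515, 0.0376, -0.0042]
ee_rot: [0.706, 0.708, -0.002, 0.001]
force: [-0.5, -11.6, 3.0]
width: 0.013
gripper_force: 60.6
```

Request:
{"name": "play_rows", "arguments": {
  "deltas": [
    [0,-0.003,0,0,0,0,0],
    [0,-0.006,0,0,0,0,0],
    [0,-0.006,0,0,0,0,0]
  ],
  "force": 20
}}

```text
clock: 18.9
tcp_pos: [0.5151, 0.0379, -0.0042]
ee_rot: [0.706, 0.708, -0.001, 0.0]
force: [-0.3, -5.2, 2.5]
width: 0.0123
gripper_force: 60.4
```

Request:
{"name": "play_rows", "arguments": {
  "deltas": [
    [0,-0.003,0,0,0,0,0],
    [0,-0.004,0,0,0,0,0],
    [0,-0.004,0,0,0,0,0]
  ]
}}

```text
clock: 19.2
tcp_pos: [0.5151, 0.0379, -0.0042]
ee_rot: [0.706, 0.708, -0.0, 0.0]
force: [0.1, -4.7, 1.6]
width: 0.0127
gripper_force: 60.3
```

Request:
{"name": "play_rows", "arguments": {
  "deltas": [
    [0,0,0,0,0,0,0.4],
    [0,0,0,0,0,0,0.4],
    [0,0,0,0,0,0,0.4],
    [0,0,0,0,0,0,0.4],
    [0,0,0,0,0,0,0.4],
    [0,0,0,0,0,0,0.4]
  ]
}}

```text
clock: 19.8
tcp_pos: [0.5151, 0.0384, -0.0042]
ee_rot: [0.706, 0.709, 0.0, -0.0]
force: [0.2, 0.1, 0.8]
width: 0.0344
gripper_force: 0.0
```

Released. Lifting straight up, then backing away and looking.

Request:
{"name": "play_rows", "arguments": {
  "deltas": [
    [0,0,0.03,0,0,0,0.4],
    [0,0,0.08,0,0,0,0.4],
    [0,0,0.15,0,0,0,0.4],
    [0,0,0.25,0,0,0,0.4],
    [0,0,0.35,0,0,0,0.4],
    [0,-0.15,0.45,0,0,0,0.4],
    [0,-0.3,0.5,0,0,0,0.4],
    [0,-0.45,0.5,0,0,0,0.4],
    [0,-0.45,0.5,0,0,0,0.4]
  ]
}}

```text
clock: 20.7
tcp_pos: [0.5152, -0.1049, 0.1478]
ee_rot: [0.709, 0.705, -0.001, 0.002]
force: [-0.8, 0.0, -1.1]
width: 0.0344
gripper_force: 0.0
```

```bash
python3 - <<'E'
from fit import *
np.set_printoptions(precision=4,suppress=True)
s=env.observe();print(s["tcp_pos"],s["force"],s["clock"])
f=cams.grab_frame("scene");w=cams.grab_frame("wrist")
for c,F in (("scene",f),("wrist",w)):
  for r in landmark_of(c,"feeler"): print(c,round(r["p"],2),onz(F,r["pixel"],0))
a,b=w["img"],f["img"][130:290,250:500]
cv2.imwrite("pics/end.png",np.vstack([cv2.resize(a,(480,300)),cv2.resize(b,(480,300),interpolation=2)]))
E
```

```text
[ 0.5152 -0.1049  0.1478] [-0.7698  0.0363 -1.068 ] 20.7
scene 0.87 [ 0.6033 -0.1244  0.    ]
scene 0.81 [ 0.3107 -0.1895  0.    ]
scene 0.56 [0.5255 0.0368 0.    ]
scene 0.43 [ 0.7611 -0.0654  0.    ]
wrist 0.94 [ 0.3136 -0.1875  0.    ]
wrist 0.82 [ 0.6042 -0.1215  0.    ]
wrist 0.63 [0.5155 0.041  0.    ]
```

View pics/end.png

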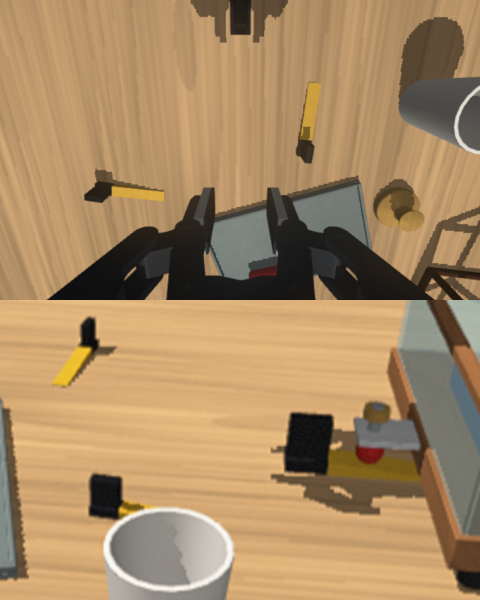

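The blade lies flat and straight under the red foot at scene (442,211), with its handle standing free at about (412,207). Everything else is where it was. Handing in.

```bash
python3 -c "from h import *; print(hand_in())"
```

```text
the job is handed in; nothing more can be done
None
```

I slid the feeler blade flat under the middle of the red foot until it dragged about 8–9 N more than when free, then let go. It stayed lodged there, nothing else was moved, and I handed the job in at about 21 s.

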